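# Raise the heavy flap of a control box with its lifting lever

## Task

Push the red tab of the slide catch fully back, away from the flap, with a fingertip, so that the heavy flap of the control box is free. Then press the orange pad at the long end of the lifting lever all the way down onto its rubber stop, so that the lever alone raises the flap, and finish while still holding it down there. Do not lift the lever out of its saddle, do not raise the flap by hand, and leave the other things on the bench where they stand.

Things in the scene. Friction and masses are not known exactly. Their poses are not given: they have to be found in the camera images.
- box: grey steel control box on its back, fixed; from x 0 to 200 mm, y -130 to 130 mm, 90 mm high under the flap. Origin on the bench below the middle of its front face, z up. In front of it, to x = -345 mm, a foot rail (70 mm wide, 8 mm high) carries the blue saddle and, at its end, a black rubber stop, top 20 mm above the bench. Its x axis runs along the lever, from the long end towards the box
- flap (a joint): angle of the white steel flap (264 x 206 x 7 mm, about 3 kg, top face 97 mm above the bench), hinged along the rear rim of the box: 0 shut, grows as its front edge rises; about 0.21 rad when the lever lies on its stop. It drops shut when the lever is let go
- lip (a point): front end, top face, of the yellow lip of the flap (34 mm wide), which juts out 56 mm over the front face of the box; the short end of the lever lies under it
- catch (a joint): position of the slide catch in m: 0 shut, its steel tongue lying 19 mm over the front edge of the flap; 0.032 fully back at its end stop, flap free. It slides horizontally along the box's -x, stays where it is left, and takes about 2 to 3 N to push. While shut it blocks the flap and so the lever
- catch_tab (a point): centre of the upright red tab on the slide catch: 10 mm thick along the box's x, 36 mm wide along its y, 34 mm high (17 mm above and below this point); moves with the catch. It is pushed on its face towards the flap; on that side the catch's tongue reaches 44 mm from here, its top 16 mm below this point, and the space above tongue and flap is free
- lever: loose cranked steel lever, 22 mm wide, 9 mm thick. Origin on its pivot pin, resting in the saddle's open notches 83 mm above the bench, 105 mm in front of the box. Short arm (85 mm) level along its +x, under the lip; long arm (220 mm) along its -x, rising 20 degrees at the start, kept up by the flap's weight. Pressed, it turns 0.62 rad about its y until the long arm meets the stop
- pad (a point): centre of the top face of the orange pad on the long arm (55 mm along the lever, 46 mm wide), 200 mm from the pivot pin: 163 mm above the bench at the start, 42 mm when the lever lies on its stop; on the way it swings out by up to 16 mm along the box's -x and ends about 12 mm out. Pressing it down takes about 3 to 8 N
- saddle (a point): point in the blue saddle, fixed to the box, where the pivot pin lies: 83 mm above the bench
- pivot (a point): centre of the lever's pivot pin (12 mm thick, 66 mm long along the lever's y), on the lever
- tape: a roll of blue tape lying flat, 90 mm across, 22 mm high; origin at the centre of its underside
- driver: a screwdriver with a red handle, 190 mm long, lying beside the lever; its x axis runs along it
- module: a grey plastic drive module, 75 x 45 x 85 mm high, standing near the saddle; origin at the centre of its underside
- bin: an empty red open plastic bin, 150 x 100 x 70 mm high; origin at the centre of its underside
- mug: a white mug, 80 mm across, 90 mm high; origin at the centre of its underside
- can: a spray can with a yellow label, 54 mm across, 170 mm high; origin at the centre of its underside
- carton: a closed cardboard carton, 120 x 90 x 70 mm high; origin at the centre of its underside

How it is judged:
On the way, in this order (a step that is already met when the one before it is completed fails the run):
1. the catch is slid back while the flap is shut (value of joint catch above 0.026 m and value of joint flap below 0.03 rad), for 0.1 s.
2. the lever, pressed by the fingers, lifts the flap off its seat (value of joint flap above 0.06 rad and contact force between the fingers and lever above 0.5 N), for 0.05 s.
At the end, for the whole second after the job is handed in: Still held: catch back by over 26 mm, orange pad down on its stop (top under 54 mm above the bench; 42 mm is fully down), fingers pressing the lever with over 1 N, flap open over 0.185 rad and still (under 0.05 rad/s), pivot pin within 10 mm of its saddle (value of joint flap above 0.185 rad and velocity of joint flap between -0.05 and 0.05 rad/s and value of joint catch above 0.026 m and height (world z) of pad below 0.054 m and contact force between the fingers and lever above 1 N and distance between pivot and saddle below 0.01 m); the arm keeps its last pose, push and grip.
It fails at once if the lever is lifted or pushed out of its saddle (pin more than 15 mm away) (distance between pivot and saddle above 0.015 m).
It fails at once if the robot lifts the flap itself: it pushes on the flap (over 1 N) while the flap is raised (contact force between the arm and flap above 1 N and value of joint flap above 0.03 rad).
It fails at once if the fingers push on the flap (over 1 N) while it is raised (contact force between the fingers and flap above 1 N and value of joint flap above 0.03 rad).
It fails at once if the flap is thrown open beyond what the lever gives (value of joint flap above 0.32 rad).
It fails at once if another thing on the bench is moved by more than 25 mm or lifted (distance of any of tape, driver, module, bin, mug, can, carton from where it was at the start of the episode above 0.025 m).
It also fails if it takes over 43 s, if anything falls off the work surface, if the arm or the gripper's body presses on something with over 40 N, if the wrist force passes 120 N, or if a joint passes its speed limit or range.

## Robot

A 6-joint arm with a two-finger parallel gripper is mounted at the origin on the work surface. World frame = base frame: x ahead of the robot, y to its left, z up, the work surface at z = 0. Lengths are in m, angles in rad, forces in N, time in s.
With the tool pointing down it reaches from about 0.3 to 0.875 m from the base axis. Payload 6.4 kg.
Tool frame: the origin (TCP) lies at the very end of the fingers, on their centre line; the grasp point (between the pads) lies 19 mm behind it (ctrl.tcp_to_grasp is the distance from the TCP to the grasp point, in m); z points along the fingers, y is the direction in which the jaws open and shut (so a half turn about z gives the same grasp; the last joint's range is limited). The gripper opens to 85 mm and grips with 20 to 120 N. Pads are 22 mm wide; open, the fingers measure 114 mm over their backs; the gripper's body (76 mm by 85 mm) begins 54 mm behind the grasp point. The pads swing forward as they close: fully open they stand 13 mm farther back than shut.
Start: joints at [-1.364, 0.181, 1.607, -0, 1.354, -0.206], TCP at [0.231, -0.527, 0.231] pointing down, gripper open.
Joint ranges: [-2.99, 2.99], [-0.89, 2.07], [0.3, 2.58], [-1.14, 4.28], [0, 2.63], [-3.12, 3.12]. Speed limits (rad/s): [2.57, 2.57, 3.01, 3.14, 3.14, 3.14].

## Interface

Orientations are given as a unit quaternion [w, x, y, z].
In Python, from bench import ctrl gives the robot as it stands. The module is installed in compiled form; this text tells all that it offers.
- The arm moves only by the tool drive_tool, never from a script. Its argument "deltas" is a list of rows, each an object with "slide": the shift along the tool's x, y, z as a fraction of full scale, a list of three; "delta_rot": the turn, a rotation vector about the tool's x, y, z as a fraction of full scale, a list of three; "hand": the opening, from 0 (shut) to 1 (fully open). In form: [{"slide": [tx, ty, tz], "delta_rot": [wx, wy, wz], "hand": hand}, ...]. A call has exactly 5 rows; each row shifts and turns the commanded pose from where the row before left it, along the tool's axes as they then stand; what a row does not reach is not made up. Full scale, the value 1, is 50 mm for a shift and 180 degrees for a turn. A row lasts 1/8 s, in which the tool goes at most 62.5 mm and 10.7 degrees, less where a joint would pass 70% of its speed; a pose out of reach is approached as far as the arm can. A call with a number of a shift or a turn outside -1 to 1 is refused whole. A call with a gripper value outside its range is refused whole. The fingers move at their own pace and stop on an object; the grip force is fixed at half the most. Time passes only in rows, so rows that do not move let the fingers close, or fill a call up. It gives the time, the measured TCP pose, the force and the opening at its end, in the units of the state.
- ctrl.get_obs(): the state, without advancing time (a new reading comes with each control period).
- ctrl.camera(name): name is "side" or "top"; returns a dict with "frame" (384x512x3 uint8, red, green, blue), "mtx" (3x3 intrinsics, pixels), "R" (3x3) and "t" (3): a world point X has camera coordinates R X + t. Camera axes: x right, y down, z forward; pixel columns grow to the right and rows downward; lengths in m; the calibration is good to about 2 mm. A picture is of the moment at which its call begins. There is no depth.
- ctrl.hand_in(): hands the job in, once; it reports no verdict.
The state is a dict: "time_s": time; "q": joint angles; "dq": joint speeds; "joint_efforts": joint torques, N m; "eef_pos": TCP position; "eef_rot": TCP orientation; "wrist_force": force on the tool from outside, world axes, zero at the start; "torque": the same for the moment, N m; "opening": opening from 0.0 (shut) to 1.0 (fully open).
Only numpy, scipy, OpenCV 4.12 (cv2) and the standard library are available. Lean on these libraries where they do the work, as an engineer would, in place of code of your own. Each camera call takes 0.05 s, during which the arm holds its last target.

## Working session

There is one attempt and no reset: what is moved stays moved. The work goes in short steps, Python scripts to look and compute and a tool call to move; the robot and the scene stay as the last step left them, time stands still between calls to the robot, and variables do not carry over. Pictures are saved under pics/ and viewed, and the job is handed in when it is done.

Besides the shell and the picture viewer there is one more tool, called after "Call:" in YAML: its name, and indented under it one key for each argument. drive_tool: Moves the arm, as the interface text tells. Its arguments: {"type":"object","properties":{"deltas":{"type":"array","items":{"type":"object","properties":{"slide":{"type":"array","items":{"type":"number"}},"delta_rot":{"type":"array","items":{"type":"number"}},"hand":{"type":"number"}}}}},"required":["deltas"]}

```bash
mkdir -p pics
python3 - <<'E'
from bench import ctrl
import cv2,numpy as np,pickle
o=ctrl.get_obs();print(o)
for n in("top","side"):
    c=ctrl.camera(n);cv2.imwrite(f"pics/{n}0.png",c["frame"][:,:,::-1]);pickle.dump(c,open(f"{n}0.pkl","wb"))
    print(n,c["mtx"],c["R"],c["t"])
E
```

```text
{'time_s': 0.0, 'q': array([-1.36432597e+00,  1.81530486e-01,  1.60802226e+00,  9.42134740e-06,
        1.35379016e+00, -2.06316667e-01]), 'dq': array([ 0.0009124 , -0.00150482,  0.00022498, -0.00135446, -0.00065113,
       -0.00202489]), 'joint_efforts': array([ 7.88127218e-04, -4.44874907e+01, -3.51334977e+01, -2.65486087e-04,
        9.01213672e-03,  7.72815838e-06]), 'eef_pos': array([ 0.2305629 , -0.52614404,  0.2303832 ]), 'eef_rot': array([-8.75125407e-04,  9.78776195e-01,  2.04930219e-01,  4.53205405e-06]), 'wrist_force': array([ 0.41990293,  1.06604448, -0.18438654]), 'torque': array([ 0.04877386, -0.00945761,  0.03384559]), 'opening': 1.0004643518018177}
top [[378.01373682   0.         255.64022528]
 [  0.         378.01373682 193.84245176]
 [  0.           0.           1.        ]] [[ 0.01222655 -0.99984219 -0.01288821]
 [-0.98097979 -0.00949676 -0.19387746]
 [ 0.19372447  0.01501353 -0.98094109]] [0.00349527 0.63188462 1.18415888]
side [[461.56504397   0.         258.61135487]
 [  0.         461.56504397 194.40861235]
 [  0.           0.           1.        ]] [[ 0.97662656 -0.21341967  0.02554608]
 [-0.08821469 -0.50635568 -0.85780073]
 [ 0.19600695  0.83549744 -0.51334715]] [-0.6280632   0.16340474  1.86179585]
```

View pics/top0.png

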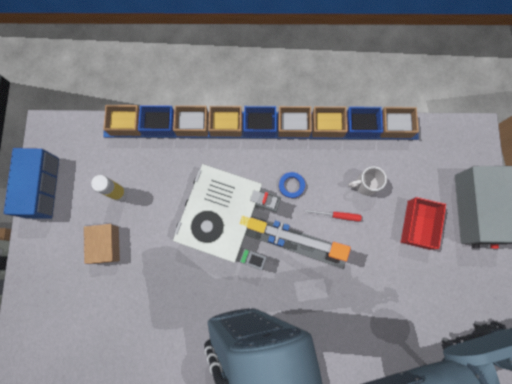

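View pics/side0.png

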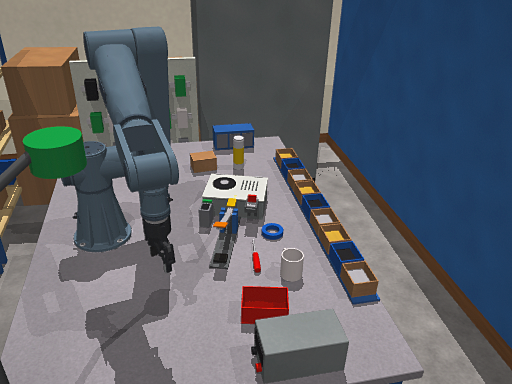

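```bash
cat > h.py <<'E'
import cv2,numpy as np,pickle
def ray(c,p):
    d=np.linalg.inv(c["mtx"])@np.array([p[0],p[1],1.]);C=-c["R"].T@c["t"];return C,c["R"].T@d
def onz(c,p,z):
    C,d=ray(c,p);return C+d*(z-C[2])/d[2]
def tri(a,pa,b,pb):
    A,d=ray(a,pa);B,e=ray(b,pb)
    s=np.linalg.lstsq(np.c_[d,-e],B-A,rcond=None)[0]
    P,Q=A+d*s[0],B+e*s[1];return (P+Q)/2,np.linalg.norm(P-Q)
def proj(c,X):
    v=c["mtx"]@(c["R"]@X+c["t"]);return v[:2]/v[2]
def blobs(c,lo,hi,roi,amin=8):
    h=cv2.cvtColor(c["frame"],cv2.COLOR_RGB2HSV);m=cv2.inRange(h,lo,hi)
    k=np.zeros_like(m);x0,y0,x1,y1=roi;k[y0:y1,x0:x1]=m[y0:y1,x0:x1]
    n,l,s,ce=cv2.connectedComponentsWithStats(k)
    return [(s[i].tolist(),ce[i].round(1).tolist()) for i in range(1,n) if s[i][4]>=amin],k
E
python3 - <<'E'
from h import *
t=pickle.load(open("top0.pkl","rb"));s=pickle.load(open("side0.pkl","rb"))
for nm,c,roi in(("top",t,(170,150,370,290)),("side",s,(190,165,300,280))):
    for col,lo,hi in(("red",(0,150,80),(5,255,255)),("red2",(172,150,80),(180,255,255)),("orange",(7,150,120),(19,255,255)),("yellow",(20,130,120),(32,255,255)),("blue",(100,120,60),(130,255,255))):
        print(nm,col,blobs(c,lo,hi,roi)[0])
i=t["frame"][155:275,165:365,::-1];cv2.imwrite("pics/tz.png",cv2.resize(i,None,fx=4,fy=4,interpolation=cv2.INTER_CUBIC))
i=s["frame"][165:285,190:310,::-1];cv2.imwrite("pics/sz.png",cv2.resize(i,None,fx=5,fy=5,interpolation=cv2.INTER_CUBIC))
E
```

```text
top red [([264, 193, 3, 9, 12], [264.9, 197.1]), ([334, 213, 27, 8, 136], [347.2, 216.1])]
top red2 []
top orange [([329, 243, 21, 18, 248], [339.2, 251.4])]
top yellow [([247, 218, 19, 15, 189], [256.2, 224.8])]
top blue [([279, 173, 26, 25, 297], [291.6, 184.8]), ([274, 222, 5, 5, 22], [276.1, 223.9]), ([283, 225, 6, 5, 25], [285.6, 227.0]), ([269, 236, 5, 7, 27], [271.0, 238.8]), ([278, 239, 6, 7, 31], [280.6, 242.2])]
side red [([248, 195, 8, 7, 56], [251.5, 198.0]), ([253, 252, 8, 21, 118], [256.2, 262.1])]
side red2 []
side orange [([213, 222, 15, 6, 66], [220.2, 224.1])]
side yellow [([226, 198, 11, 8, 65], [231.1, 201.7])]
side blue [([278, 165, 22, 41, 131], [287.4, 175.4]), ([219, 207, 7, 14, 54], [221.8, 212.5]), ([232, 208, 6, 26, 139], [234.5, 220.5]), ([262, 223, 21, 17, 267], [272.1, 230.9]), ([220, 228, 5, 5, 16], [222.2, 230.2])]
```

View pics/tz.png

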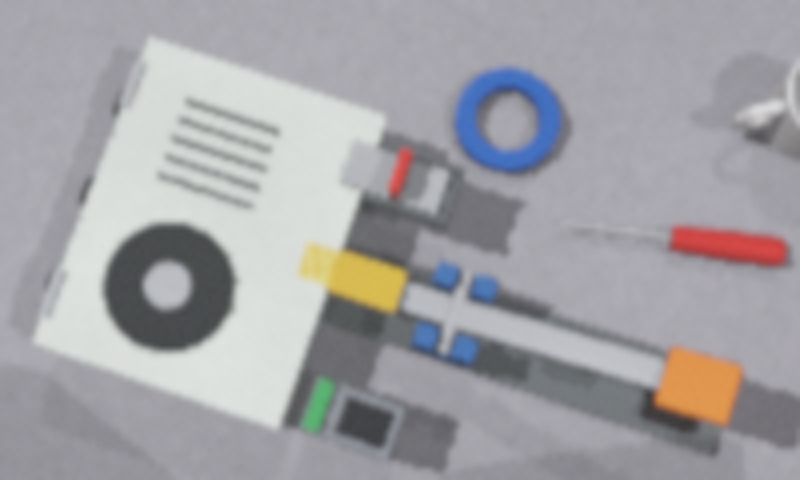

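View pics/sz.png

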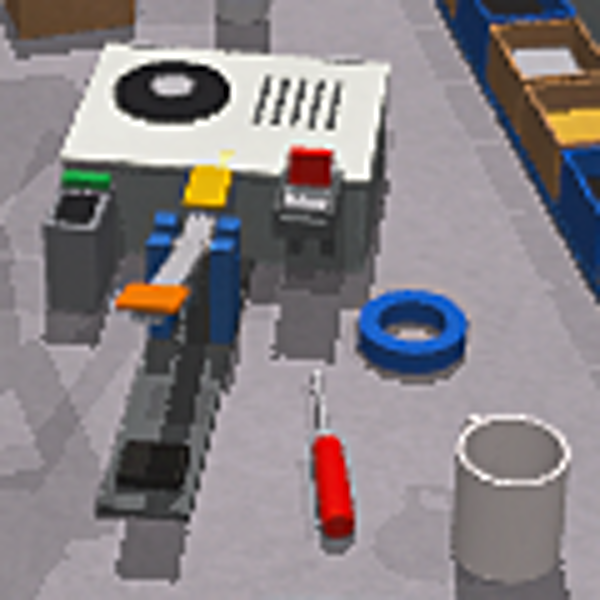

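Run:
```python
from h import *
t=pickle.load(open("top0.pkl","rb"));s=pickle.load(open("side0.pkl","rb"))
q=lambda x,y:(165+x/4-.4,155+y/4-.4)
co=[onz(t,q(*p),.097) for p in((150,38),(385,115),(283,430),(35,345))]
for p in co:print(p.round(4))
print([np.linalg.norm(co[i]-co[(i+1)%4]).round(3) for i in range(4)])
u=(co[1]-co[0])+(co[2]-co[3]);print("ang",np.arctan2(u[1],u[0]))
print("tab",tri(t,(265,197.6),s,(251.5,197.5)))
P,e=tri(t,(339.2,251.4),s,(220.2,224.1));print("pad",P,e, onz(t,(339.2,251.4),.163))
print("pad s",onz(s,(220.2,224),.163))
pin=[onz(t,q(*p),.089) for p in((467,270),(444,352))];print("pin",pin,np.mean(pin,0))
print("yel",tri(t,(256.2,224.8),s,(231.1,201.7)))
v=(onz(t,(339.2,251.4),.163)-np.mean(pin,0));print("lever dir",np.arctan2(-v[1],-v[0]),np.hypot(*v[:2]))
```

```text
[0.722  0.1855 0.097 ]
[ 0.6595 -0.0065  0.097 ]
[0.4091 0.07   0.097 ]
[0.4722 0.2659 0.097 ]
[np.float64(0.202), np.float64(0.262), np.float64(0.206), np.float64(0.262)]
ang -1.8841429543571049
tab (array([ 0.60657948, -0.01977558,  0.12519148]), np.float64(0.002098112877069857))
pad [ 0.44365656 -0.23843126  0.1604615 ] 0.0021018054464482334 [ 0.44249083 -0.23780579  0.163     ]
pad s [ 0.44431987 -0.24145004  0.163     ]
pin [array([ 0.53584069, -0.07269784,  0.089     ]), array([ 0.47096716, -0.05459217,  0.089     ])] [ 0.50340393 -0.063645    0.089     ]
yel (array([0.52516134, 0.00693395, 0.09707128]), np.float64(0.0006151670567840733))
lever dir 1.2343424258885718 0.1845057881657042
```

Call:
drive_tool:
  deltas:
    - {"slide": [0,0,0],"delta_rot": [0,0,-0.054],"hand": 0}
    - {"slide": [0,0,0],"delta_rot": [0,0,-0.054],"hand": 0}
    - {"slide": [0,0,0],"delta_rot": [0,0,-0.054],"hand": 0}
    - {"slide": [0,0,0],"delta_rot": [0,0,-0.054],"hand": 0}
    - {"slide": [0,0,0],"delta_rot": [0,0,-0.053],"hand": 0}

```text
time_s: 0.72
eef_pos: [0.2306, -0.5263, 0.2307]
eef_rot: [-0.001, 0.807, 0.591, 0.0]
wrist_force: [0.3, 0.3, 0.3]
opening: 0.007
```

```bash
cat > g.py <<'E'
import sys,numpy as np
from bench import ctrl
from scipy.spatial.transform import Rotation as Ro
o=ctrl.get_obs();w,x,y,z=o["eef_rot"];R=Ro.from_quat([x,y,z,w]).as_matrix()
print("t",round(o["time_s"],2),"pos",o["eef_pos"].round(4),"F",o["wrist_force"].round(1),"op",round(o["opening"],2))
print("xax",R[:,0].round(3),"zax",R[:,2].round(3),"yaw",np.arctan2(R[1,0],R[0,0]).round(3))
ex=np.array([np.cos(1.257),np.sin(1.257),0]);
print("F along box x",(o["wrist_force"]@ex).round(2))
for a in sys.argv[1:]:
    T=np.array(eval(a));d=R.T@(T-o["eef_pos"]);print(a,"units of full scale",(d/.05).round(2))
E
python3 g.py "[.615,.007,.22]"
```

```text
t 0.72 pos [ 0.2306 -0.5263  0.2307] F [0.3 0.3 0.3] op 0.01
xax [0.303 0.953 0.001] zax [-0.     0.001 -1.   ] yaw 1.263
F along box x 0.35
[.615,.007,.22] units of full scale [12.49  4.1   0.22]
```

Call:
drive_tool:
  deltas:
    - {"slide": [0.95,0.31,0],"delta_rot": [0,0,0],"hand": 0}
    - {"slide": [0.95,0.31,0],"delta_rot": [0,0,0],"hand": 0}
    - {"slide": [0.95,0.31,0],"delta_rot": [0,0,0],"hand": 0}
    - {"slide": [0.95,0.31,0],"delta_rot": [0,0,0],"hand": 0}
    - {"slide": [0.95,0.31,0],"delta_rot": [0,0,0],"hand": 0}

```text
time_s: 1.35
eef_pos: [0.3782, -0.323, 0.231]
eef_rot: [-0.0, 0.809, 0.588, 0.0]
wrist_force: [1.1, -0.1, 0.9]
opening: 0.004
```

Call:
drive_tool:
  deltas:
    - {"slide": [0.95,0.31,0],"delta_rot": [0,0,0],"hand": 0}
    - {"slide": [0.95,0.31,0],"delta_rot": [0,0,0],"hand": 0}
    - {"slide": [0.95,0.31,0],"delta_rot": [0,0,0],"hand": 0}
    - {"slide": [0.95,0.31,0],"delta_rot": [0,0,0],"hand": 0}
    - {"slide": [0.95,0.31,0],"delta_rot": [0,0,0],"hand": 0}

```text
time_s: 1.98
eef_pos: [0.525, -0.1209, 0.231]
eef_rot: [-0.0, 0.809, 0.588, -0.0]
wrist_force: [0.3, -1.2, 0.4]
opening: -0.001
```

```bash
python3 g.py "[.615,.007,.22]"
```

```text
t 1.98 pos [ 0.525  -0.1209  0.231 ] F [ 0.3 -1.2  0.4] op -0.0
xax [0.308 0.951 0.   ] zax [-0.  0. -1.] yaw 1.258
F along box x -1.08
[.615,.007,.22] units of full scale [2.99 0.93 0.22]
```

Call:
drive_tool:
  deltas:
    - {"slide": [0.8,0.23,0],"delta_rot": [0,0,0],"hand": 0}
    - {"slide": [0.8,0.23,0],"delta_rot": [0,0,0],"hand": 0}
    - {"slide": [0.8,0.23,0],"delta_rot": [0,0,0],"hand": 0}
    - {"slide": [0.6,0.24,0.4],"delta_rot": [0,0,0],"hand": 0}
    - {"slide": [0,0,0.4],"delta_rot": [0,0,0],"hand": 0}

```text
time_s: 2.6
eef_pos: [0.6154, 0.0077, 0.1902]
eef_rot: [-0.0, 0.808, 0.589, 0.0]
wrist_force: [0.2, -0.6, 0.2]
opening: 0.001
```

```bash
cat > look.py <<'E'
import sys,pickle
from h import *
from bench import ctrl
k=sys.argv[1]
t=ctrl.camera("top");s=ctrl.camera("side");pickle.dump((t,s),open(f"c{k}.pkl","wb"))
a=cv2.resize(t["frame"][155:275,225:365,::-1],None,fx=4,fy=4,interpolation=cv2.INTER_CUBIC)
b=cv2.resize(s["frame"][130:280,180:300,::-1],None,fx=3.2,fy=3.2,interpolation=cv2.INTER_CUBIC)
H=max(a.shape[0],b.shape[0]);im=np.zeros((H,a.shape[1]+b.shape[1],3),np.uint8);im[:a.shape[0],:a.shape[1]]=a;im[:b.shape[0],a.shape[1]:]=b
im=cv2.resize(im,None,fx=.83,fy=.83) if im.shape[1]>800 else im
cv2.imwrite(f"pics/l{k}.png",im)
E
python3 look.py 1; python3 g.py "[.615,.007,.118]"
```

```text
t 2.7 pos [0.6124 0.0062 0.1876] F [-0.4 -1.5 -0. ] op -0.0
xax [ 0.307  0.952 -0.001] zax [-0.007  0.001 -1.   ] yaw 1.259
F along box x -1.55
[.615,.007,.118] units of full scale [0.03 0.05 1.39]
```

View pics/l1.png

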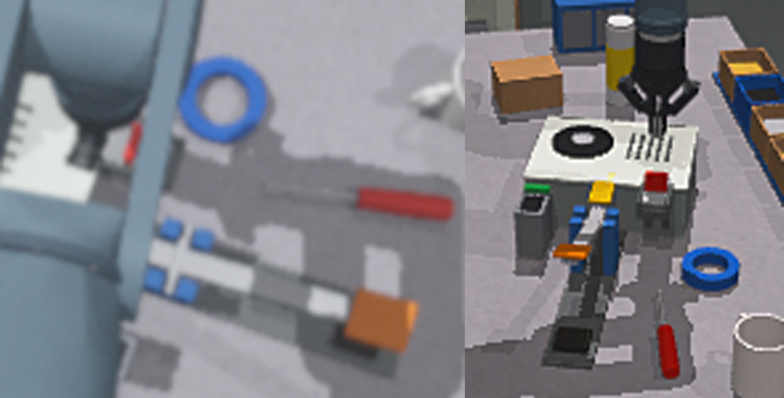

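Call:
drive_tool:
  deltas:
    - {"slide": [0.06,0,0.5],"delta_rot": [0,0,0],"hand": 0}
    - {"slide": [0,0,0.5],"delta_rot": [0,0,0],"hand": 0}
    - {"slide": [0,0,0.34],"delta_rot": [0,0,0],"hand": 0}
    - {"slide": [0,0,0],"delta_rot": [0,0,0],"hand": 0}
    - {"slide": [0,0,0],"delta_rot": [0,0,0],"hand": 0}

```text
time_s: 3.32
eef_pos: [0.6163, 0.0083, 0.1254]
eef_rot: [0.001, 0.809, 0.588, 0.001]
wrist_force: [0.2, 0.2, 1.1]
opening: 0.001
```

```bash
python3 look.py 2; python3 g.py
```

```text
t 3.42 pos [0.6166 0.0085 0.1257] F [-0.8  1.  -0.8] op -0.0
xax [0.308 0.951 0.   ] zax [ 0.002 -0.    -1.   ] yaw 1.258
F along box x 0.74
```

View pics/l2.png

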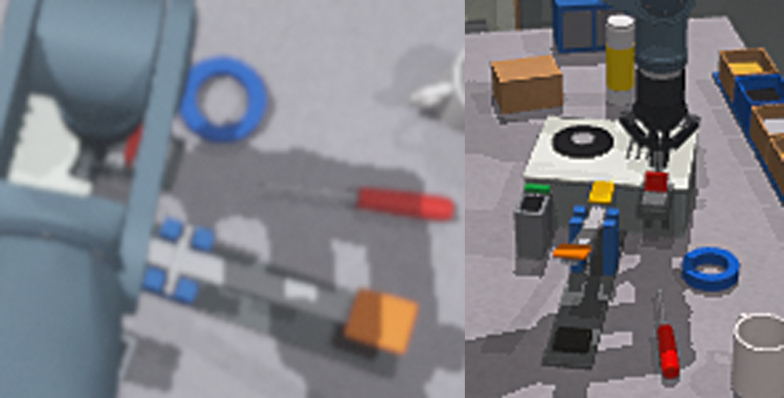

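Call:
drive_tool:
  deltas:
    - {"slide": [-0.15,0,0.08],"delta_rot": [0,0,0],"hand": 0}
    - {"slide": [-0.15,0,0],"delta_rot": [0,0,0],"hand": 0}
    - {"slide": [-0.15,0,0],"delta_rot": [0,0,0],"hand": 0}
    - {"slide": [-0.15,0,0],"delta_rot": [0,0,0],"hand": 0}
    - {"slide": [-0.1,0,0],"delta_rot": [0,0,0],"hand": 0}

```text
time_s: 4.05
eef_pos: [0.6046, -0.0249, 0.1202]
eef_rot: [-0.0, 0.809, 0.588, -0.0]
wrist_force: [-0.1, 2.2, -0.2]
opening: 0.001
```

```bash
python3 g.py
```

```text
t 4.05 pos [ 0.6046 -0.0249  0.1202] F [-0.1  2.2 -0.2] op 0.0
xax [0.308 0.951 0.   ] zax [-0.  0. -1.] yaw 1.258
F along box x 2.03
```

Contact at ~2 N. Continue.

Call:
drive_tool:
  deltas:
    - {"slide": [-0.08,0,0],"delta_rot": [0,0,0],"hand": 0}
    - {"slide": [-0.08,0,0],"delta_rot": [0,0,0],"hand": 0}
    - {"slide": [-0.06,0,0],"delta_rot": [0,0,0],"hand": 0}
    - {"slide": [0,0,0],"delta_rot": [0,0,0],"hand": 0}
    - {"slide": [0,0,0],"delta_rot": [0,0,0],"hand": 0}

```text
time_s: 4.68
eef_pos: [0.6018, -0.0334, 0.1202]
eef_rot: [-0.001, 0.809, 0.588, 0.001]
wrist_force: [0.9, 7.7, -1.2]
opening: -0.002
```

```bash
python3 g.py
```

```text
t 4.67 pos [ 0.6018 -0.0334  0.1202] F [ 0.9  7.7 -1.2] op -0.0
xax [0.307 0.952 0.003] zax [ 0.001  0.002 -1.   ] yaw 1.258
F along box x 7.6
```

Call:
drive_tool:
  deltas:
    - {"slide": [-0.06,0,0],"delta_rot": [0,0,0],"hand": 0}
    - {"slide": [0,0,0],"delta_rot": [0,0,0],"hand": 0}
    - {"slide": [0.3,0,0],"delta_rot": [0,0,0],"hand": 0}
    - {"slide": [0.1,0,-0.8],"delta_rot": [0,0,0],"hand": 0}
    - {"slide": [0,0,-0.8],"delta_rot": [0,0,0],"hand": 0}

```text
time_s: 5.3
eef_pos: [0.6067, -0.0188, 0.2009]
eef_rot: [0.0, 0.809, 0.588, -0.001]
wrist_force: [0.9, 0.3, -0.3]
opening: 0.0
```

```bash
python3 g.py "[.444,-.24,.21]"
```

```text
t 5.3 pos [ 0.6067 -0.0188  0.2009] F [ 0.9  0.3 -0.3] op 0.0
xax [ 0.307  0.952 -0.001] zax [-0.001 -0.001 -1.   ] yaw 1.258
F along box x 0.56
[.444,-.24,.21] units of full scale [-5.21 -1.74 -0.17]
```

Call:
drive_tool:
  deltas:
    - {"slide": [-0.9,-0.3,-0.2],"delta_rot": [0,0,0],"hand": 0}
    - {"slide": [-0.9,-0.3,0],"delta_rot": [0,0,0],"hand": 0}
    - {"slide": [-0.9,-0.3,0],"delta_rot": [0,0,0],"hand": 0}
    - {"slide": [-0.9,-0.3,0],"delta_rot": [0,0,0],"hand": 0}
    - {"slide": [-0.9,-0.3,0],"delta_rot": [0,0,0],"hand": 0}

```text
time_s: 5.92
eef_pos: [0.4653, -0.2116, 0.2108]
eef_rot: [0.001, 0.809, 0.588, -0.0]
wrist_force: [0.6, 0.0, 0.2]
opening: -0.001
```

Call:
drive_tool:
  deltas:
    - {"slide": [-0.7,-0.24,0],"delta_rot": [0,0,0],"hand": 0}
    - {"slide": [0,0,0.2],"delta_rot": [0,0,0],"hand": 0}
    - {"slide": [0,0,0.2],"delta_rot": [0,0,0],"hand": 0}
    - {"slide": [0,0,0],"delta_rot": [0,0,0],"hand": 0}
    - {"slide": [0,0,0],"delta_rot": [0,0,0],"hand": 0}

```text
time_s: 6.55
eef_pos: [0.4445, -0.2387, 0.1902]
eef_rot: [-0.0, 0.808, 0.589, -0.0]
wrist_force: [-0.5, -0.0, -0.1]
opening: -0.002
```

```bash
python3 look.py 3; python3 g.py "[.444,-.24,.163]"
python3 - <<'E'
from h import *
t,s=pickle.load(open("c3.pkl","rb"))
print(blobs(s,(0,150,60),(5,255,255),(190,165,300,280))[0],blobs(t,(0,150,60),(5,255,255),(230,170,300,220),3)[0])
E
```

```text
t 6.65 pos [ 0.4445 -0.239   0.1905] F [ 0.3 -0.4 -0. ] op -0.0
xax [ 0.307  0.952 -0.   ] zax [ 0. -0. -1.] yaw 1.259
F along box x -0.28
[.444,-.24,.163] units of full scale [-0.02 -0.    0.55]
[([247, 198, 8, 8, 57], [250.5, 201.9]), ([253, 252, 8, 21, 118], [256.1, 262.0])] [([273, 197, 4, 9, 12], [274.6, 200.4])]
```

View pics/l3.png

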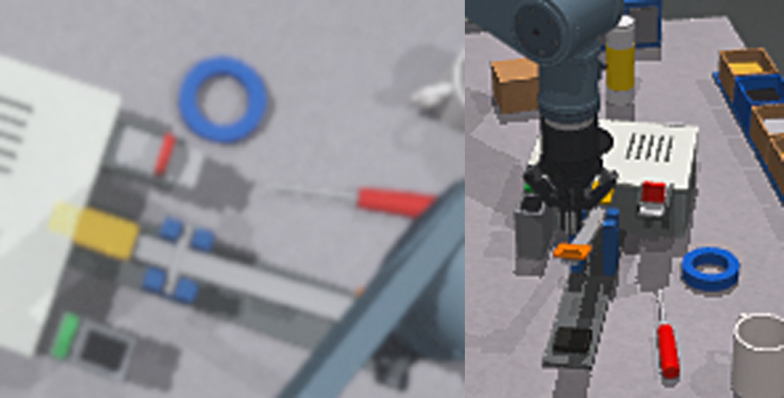

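Run:
```python
from h import *
t=pickle.load(open("top0.pkl","rb"));s=pickle.load(open("side0.pkl","rb"))
ex=np.array([np.cos(1.257),np.sin(1.257),0])
print((onz(t,(264.9,197.1),.138)-onz(t,(274.6,200.4),.138))@ex)
t3,s3=pickle.load(open("c3.pkl","rb"))
# side: use red top edge position
print((onz(s,(251.5,198.0),.125)-onz(s3,(250.5,201.9),.125))@ex)
# weighted red centroid in top by (R-G) over ROI
for c,roi in((t,(258,188,275,207)),(t3,(266,190,283,210))):
    f=c["frame"].astype(float);x0,y0,x1,y1=roi;w=np.clip(f[y0:y1,x0:x1,0]-f[y0:y1,x0:x1,1]-35,0,None)
    Y,X=np.mgrid[y0:y1,x0:x1];p=((X*w).sum()/w.sum(),(Y*w).sum()/w.sum());print(p,onz(c,p,.138)@ex)
```

```text
0.031567831736579746
0.030742451973058988
(np.float64(264.7182103610675), np.float64(197.3021978021978)) 0.16915352551440674
(np.float64(274.3421926910299), np.float64(200.3654485049834)) 0.1380402188481725
```

Call:
drive_tool:
  deltas:
    - {"slide": [0,0,0.35],"delta_rot": [0,0,0],"hand": 0}
    - {"slide": [0,0,0.1],"delta_rot": [0,0,0],"hand": 0}
    - {"slide": [-0.03,0,0.1],"delta_rot": [0,0,0],"hand": 0}
    - {"slide": [-0.04,0,0.1],"delta_rot": [0,0,0],"hand": 0}
    - {"slide": [0,0,0],"delta_rot": [0,0,0],"hand": 0}

```text
time_s: 7.28
eef_pos: [0.4428, -0.2425, 0.1575]
eef_rot: [-0.0, 0.809, 0.588, 0.0]
wrist_force: [0.1, 3.7, 1.9]
opening: -0.0
```

```bash
python3 look.py 4; python3 g.py
```

```text
t 7.38 pos [ 0.443  -0.2426  0.1578] F [-0.2  3.5  2.5] op -0.0
xax [0.308 0.951 0.   ] zax [ 0.  0. -1.] yaw 1.258
F along box x 3.29
```

View pics/l4.png

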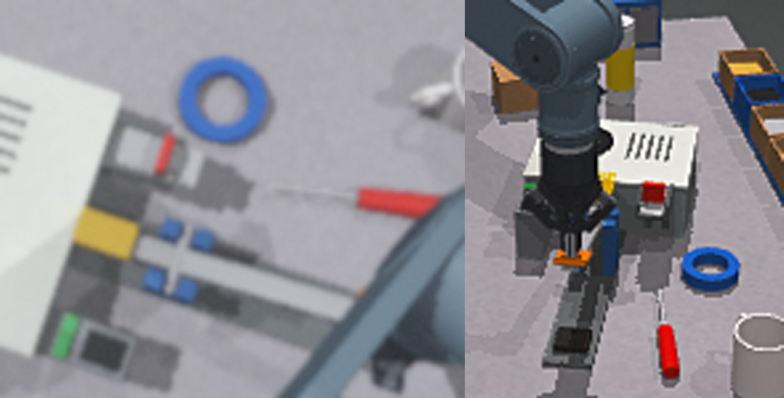

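Call:
drive_tool:
  deltas:
    - {"slide": [0,0,0.15],"delta_rot": [0,0,0],"hand": 0}
    - {"slide": [-0.02,0,0.2],"delta_rot": [0,0,0],"hand": 0}
    - {"slide": [-0.04,0,0.2],"delta_rot": [0,0,0],"hand": 0}
    - {"slide": [-0.03,0,0.2],"delta_rot": [0,0,0],"hand": 0}
    - {"slide": [-0.02,0,0.2],"delta_rot": [0,0,0],"hand": 0}

```text
time_s: 8.0
eef_pos: [0.442, -0.2503, 0.1112]
eef_rot: [0.003, 0.809, 0.588, -0.001]
wrist_force: [-0.5, -3.6, 4.4]
opening: -0.004
```

```bash
python3 look.py 5; python3 g.py
```

```text
t 8.1 pos [ 0.4414 -0.2493  0.1102] F [ 0.2 -1.3  2. ] op 0.0
xax [ 0.308  0.951 -0.002] zax [ 0.001 -0.002 -1.   ] yaw 1.257
F along box x -1.15
```

View pics/l5.png

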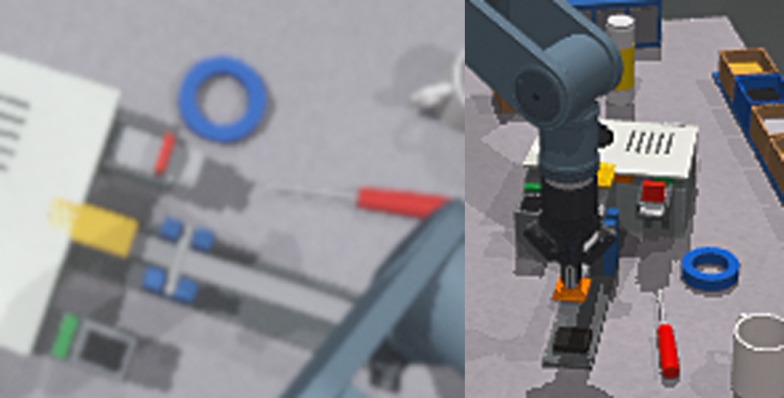

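Call:
drive_tool:
  deltas:
    - {"slide": [-0.02,0,0.2],"delta_rot": [0,0,0],"hand": 0}
    - {"slide": [-0.01,0,0.2],"delta_rot": [0,0,0],"hand": 0}
    - {"slide": [0,0,0.2],"delta_rot": [0,0,0],"hand": 0}
    - {"slide": [0,0,0.2],"delta_rot": [0,0,0],"hand": 0}
    - {"slide": [0.02,0,0.2],"delta_rot": [0,0,0],"hand": 0}

```text
time_s: 8.72
eef_pos: [0.4414, -0.2494, 0.0603]
eef_rot: [0.001, 0.809, 0.588, -0.0]
wrist_force: [-1.7, -4.0, 4.2]
opening: 0.001
```

```bash
python3 g.py
```

```text
t 8.72 pos [ 0.4414 -0.2494  0.0603] F [-1.7 -4.   4.2] op 0.0
xax [ 0.308  0.951 -0.001] zax [ 0.001 -0.002 -1.   ] yaw 1.258
F along box x -4.3
```

Call:
drive_tool:
  deltas:
    - {"slide": [0.02,0,0.1],"delta_rot": [0,0,0],"hand": 0}
    - {"slide": [0.02,0,0.1],"delta_rot": [0,0,0],"hand": 0}
    - {"slide": [0.02,0,0.1],"delta_rot": [0,0,0],"hand": 0}
    - {"slide": [0,0,0.06],"delta_rot": [0,0,0],"hand": 0}
    - {"slide": [0,0,0],"delta_rot": [0,0,0],"hand": 0}

```text
time_s: 9.35
eef_pos: [0.4423, -0.2458, 0.0442]
eef_rot: [0.0, 0.808, 0.589, -0.0]
wrist_force: [-7.5, 1.0, 25.0]
opening: -0.0
```

```bash
python3 look.py 6; python3 g.py
```

```text
t 9.45 pos [ 0.4423 -0.2458  0.0442] F [-9.   0.2 24. ] op -0.0
xax [ 0.307  0.952 -0.   ] zax [-0. -0. -1.] yaw 1.259
F along box x -2.59
```

View pics/l6.png

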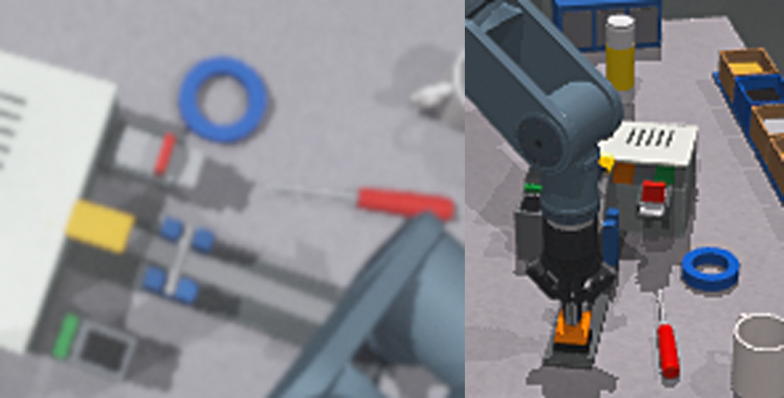

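Call:
drive_tool:
  deltas:
    - {"slide": [0,-0.03,-0.02],"delta_rot": [0,0,0],"hand": 0}
    - {"slide": [0,0,0],"delta_rot": [0,0,0],"hand": 0}
    - {"slide": [0,0,0],"delta_rot": [0,0,0],"hand": 0}
    - {"slide": [0,0,0],"delta_rot": [0,0,0],"hand": 0}
    - {"slide": [0,0,0],"delta_rot": [0,0,0],"hand": 0}

```text
time_s: 10.07
eef_pos: [0.442, -0.2457, 0.0446]
eef_rot: [0.001, 0.809, 0.588, 0.001]
wrist_force: [-0.2, -1.8, 12.4]
opening: 0.002
```

```bash
python3 look.py 7; python3 g.py
python3 - <<'E'
from h import *
for k in("3","7"):
    t,s=pickle.load(open(f"c{k}.pkl","rb"))
    f=cv2.resize(t["frame"][205:255,240:310,::-1],None,fx=5,fy=5,interpolation=cv2.INTER_CUBIC)
    cv2.imwrite(f"/tmp/p{k}.png",f)
    print(k,blobs(s,(7,130,60),(19,255,255),(190,165,260,330))[0],blobs(t,(20,130,100),(32,255,255),(230,205,275,250))[0])
cv2.imwrite("pics/pin.png",np.hstack([cv2.imread("/tmp/p3.png"),cv2.imread("/tmp/p7.png")]))
t,s=pickle.load(open("c7.pkl","rb"))
b=blobs(s,(7,130,60),(19,255,255),(190,165,260,330))[0]
E
```

```text
t 10.18 pos [ 0.442  -0.2457  0.0446] F [-1.3 -1.1 12.9] op -0.0
xax [ 0.308  0.951 -0.001] zax [ 0.003 -0.002 -1.   ] yaw 1.258
F along box x -1.42
3 [([192, 165, 15, 7, 61], [199.2, 168.2]), ([213, 221, 15, 7, 77], [219.9, 224.2])] [([248, 218, 18, 15, 184], [256.5, 224.9])]
7 [([236, 191, 8, 8, 58], [239.4, 194.6]), ([213, 246, 15, 14, 126], [220.4, 253.8])] [([245, 216, 20, 15, 201], [254.3, 222.7])]
```

View pics/pin.png

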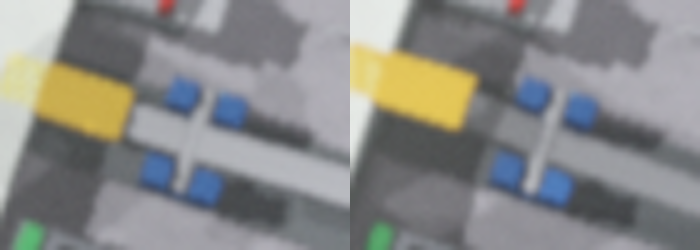

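```bash
python3 -c "
from bench import ctrl
print(ctrl.hand_in())"; python3 g.py
```

```text
the job is handed in; nothing more can be done
None
the job is handed in; nothing more can be done
```

I pushed the red tab back with the shut fingertips, then pressed the orange pad down onto its rubber stop. I handed the job in while still holding it there, about 10 s into the run.

- **Catch:** the top view puts it 31 to 32 mm back and the side view about 31 mm. The push force rose to about 8 N at the end stop.
- **Pad:** the last reading had the fingertip at 44.6 mm. That matches the 44.6 mm I worked out for the pad on its stop (its top at 42 mm), with an upward force of about 13 N.
- **Lever:** in the last top picture the pivot pin still lies in its blue saddle.
- **Flap:** the pictures show it raised, and only the lever touched it. I did not measure its angle, so the 0.21 rad follows only from the lever lying on its stop.
- **Other things:** the tape, driver and module look unmoved in the pictures, and I saw no sign of contact with the rest.

The first press onto the stop peaked at about 25 N down and 9 N sideways. I eased it before handing in.

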